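Seat the gauge's battery pack in its charging cradle

TASK

Put the yellow and black battery pack on charge: bring it to the charging cradle tilted, brass-contact end down and first, work that end in under the cradle's overhanging lip, then rock the black end down until the pack lies flat on the floor of the pocket, and let go. Leave the sanding block, the brass weight and the nearest club head where they are.

Things in the scene. Friction and masses are not known exactly. Their poses are not given: they have to be found in the camera images.
- pack: Loose rectangular battery pack, 90 (x) x 40 (y) x 30 (z) mm, about 0.15 to 0.31 kg, lying flat on its underside on the table. Origin: centre of the underside. Its +x end is yellow and carries three brass contacts (on the end face and on the top beside it); the last 31 mm at its -x end are black with grey ribs on top. z is up.
- pack_nose (a point): Middle of the lower edge of the pack's brass-contact end, at [45, 0, 0] mm in the pack's frame.
- cradle: Black and grey charging cradle, fixed to the table. Origin: centre of the pocket on the table top; z up, +x towards the end with the lip. Grey base plate 124 x 66 x 8 mm (x from -57 to 67 mm); its top is the pocket floor. Pocket: 94 mm long (|x| under 47 mm), 43.5 mm wide. A wall 12 mm high above the floor closes its -x end; it and the side guides flare outwards in their upper 5 mm.
- cradle_lip (a point): Middle of the lower inner edge of the lip, at [38, 0, 41] mm in the cradle's frame, axes as the cradle's. The lip overhangs the pocket by 9 mm from the 62 mm wide end wall (inner face at x = 47 mm), 33 mm above the pocket floor, and is 6 mm thick. The opening left is only 85 mm long, so the pack cannot go in level; tilted by about 0.3 rad it goes under the lip and can be rocked down.
- cradle_seat (a point): Centre of the pocket floor, 8 mm above the table, axes as the cradle's. A seated pack has its origin here, within the play of the pocket, x along this x; nothing latches, 3 mm of air stays below the lip. Side guides, 12 mm high above the floor, stand only at |x| from 22 to 47 mm: in the 44 mm gap between them fingers can hold the pack's sides.
- sand_block: Dark grey sanding block, 34 x 68 x 24 mm, loose on the table; leave it. Origin: centre of the underside.
- steel_weight: Brass test weight with a knob, 40 mm across, 36 mm high, loose on the table; leave it. Origin: centre of the underside.
- club_head_0: Black golf club head, 70 x 119 x 50 mm, loose on the table, the nearest of the row on the left; leave it. Origin: centre of the underside.
Not all that is in view belongs to the job. Leave any purple look-alike of the cradle alone.

How it is judged:
At the end, for the whole second after the job is handed in: The pack rests flat on the pocket floor, brass-contact end under the lip: its origin within 4 mm of the seat along x and y and 3 mm in height, tilted less than 0.05 rad, at rest (x of pack in the frame of cradle_seat between -0.004 and 0.004 m and y of pack in the frame of cradle_seat between -0.004 and 0.004 m and z of pack in the frame of cradle_seat between -0.003 and 0.003 m and x of pack_nose in the frame of cradle_seat above 0.04 m and angle between pack's own z axis and vertical below 0.05 rad and linear speed of pack below 0.01 m/s and angular speed of pack below 0.05 rad/s); the robot touches nothing.
It fails at once if the sanding block is moved by more than 30 mm (distance of sand_block from where it was at the start of the episode above 0.03 m).
It fails at once if the brass weight is moved by more than 30 mm (distance of steel_weight from where it was at the start of the episode above 0.03 m).
It fails at once if the nearest club head is moved by more than 30 mm (distance of club_head_0 from where it was at the start of the episode above 0.03 m).
It also fails if it takes over 48 s, if anything falls off the work surface, if the arm or the gripper's body presses on something with over 40 N, if the wrist force passes 120 N, or if a joint passes its speed limit or range.

ROBOT

A 7-joint arm with a two-finger parallel gripper is mounted at the origin on a cart in front of the work surface, level with it; the furniture and walls round the work are solid. World frame = base frame: x ahead of the robot, y to its left, z up, the work surface at z = 0. Lengths are in m, angles in rad, forces in N, time in s.
With the tool pointing down it reaches from about 0.4 to 0.875 m from the base axis. Payload 4.4 kg.
Tool frame: the origin (TCP) lies midway between the tips of the shut fingers; the grasp point (between the pads) lies 19 mm behind it; z points along the fingers, y is the direction in which the jaws open and shut (so a half turn about z gives the same grasp; the last joint's range is limited). The gripper opens to 85 mm and grips with 20 to 120 N. Pads are 22 mm wide; open, the fingers measure 114 mm over their backs; the gripper's body (76 mm by 85 mm) begins 54 mm behind the grasp point. The pads swing forward as they close: fully open they stand 13 mm farther back than shut.
Start: joints at [-1.315, 0.628, 0.038, 1.517, -0.027, 0.996, -0.02], TCP at [0.206, 0.617, 0.231] pointing down, gripper open.
Joint ranges: [-3.06, 3.06], [-0.37, 2.12], [-1.25, 1.32], [0.18, 2.47], [-1.1, 4.24], [0.23, 1.98], [-2.94, 2.94]. Speed limits (rad/s): [2.57, 2.57, 3.14, 3.14, 3.14, 3.14, 3.14].

INTERFACE

Orientations are given as a rotation vector (axis times angle).
In Python, from rig import r gives the robot as it stands. The module is installed in compiled form; this text tells all that it offers.
- The arm moves only by the shell command python3 -m jog 'ROWS' [FORCE]. ROWS is JSON, a list of rows, each a list of 5 numbers: the shift along the world's x, y, z in m, then the turn about the world's z in degrees, then the opening, from 0 (shut) to 1 (fully open). A call has 1 to 20 rows; each row is the pose to reach, as a shift and turn from the pose commanded when the call began; what a row does not reach only later rows make up. A row lasts 1/12 s, in which the tool goes at most 41.7 mm and 7.16 degrees, less where a joint would pass 70% of its speed; a pose out of reach is approached as far as the arm can. A call with a gripper value outside its range is refused whole. The fingers move at their own pace and stop on an object; FORCE is the grip in N (left out, the last holds). Time passes only in rows, so rows that repeat a pose let the fingers close. It gives the time, the measured TCP pose, the force and the opening at its end, in the units of the state.
- r.observe(): the state, without advancing time (a new reading comes with each control period).
- r.grab_frame(name): name is "scene" or "top" or "wrist"; returns a dict with "frame" (420x560x3 uint8, red, green, blue), "intrinsics" (3x3 intrinsics, pixels), "k1" (the pictures are not rectified: a ray, as slopes to the right and down, at radius r is drawn at 1 + k1 r^2 times it, then the intrinsics apply), "world_from_camera" (4x4, takes a point from camera to world coordinates). Camera axes: x right, y down, z forward; pixel columns grow to the right and rows downward; lengths in m; the calibration is good to about 2 mm. A picture is of the moment at which its call begins. There is no depth.
- r.sign_off(): hands the job in, once; it reports no verdict.
The state is a dict: "clock": time; "joint_positions": joint angles; "qvel": joint speeds; "effort": joint torques, N m; "position": TCP position; "tcp_rot": TCP orientation; "force": force on the tool from outside, world axes, zero at the start; "torque": the same for the moment, N m; "grip_width": opening from 0.0 (shut) to 1.0 (fully open).
Only numpy, scipy, OpenCV 4.12 (cv2) and the standard library are available. Lean on these libraries where they do the work, as an engineer would, in place of code of your own. Each camera call takes 0.05 s, during which the arm holds its last target.

## Working session

There is one attempt and no reset: what is moved stays moved. The work goes in short steps, Python scripts to look and compute and a shell command to move; the robot and the scene stay as the last step left them, time stands still between calls to the robot, and variables do not carry over. Pictures are saved under pics/ and viewed, and the job is handed in when it is done.

```bash
mkdir -p pics; ls
cat > h.py <<'E'
from rig import r
import numpy as np, cv2
def snap(cam,name,crop=None,scale=1):
    f=r.grab_frame(cam); im=f["frame"]
    np.savez('pics/'+name+'.npz',K=f["intrinsics"],k1=f["k1"],T=f["world_from_camera"],im=im)
    if crop: im=im[crop[1]:crop[3],crop[0]:crop[2]]
    im=cv2.resize(im,None,fx=scale,fy=scale,interpolation=cv2.INTER_CUBIC)
    cv2.imwrite('pics/'+name+'.png',im[:,:,::-1])
def crop(src,name,c,s):
    d=np.load('pics/'+src+'.npz'); im=d['im'][c[1]:c[3],c[0]:c[2]]
    im=cv2.resize(im,None,fx=s,fy=s,interpolation=cv2.INTER_CUBIC); cv2.imwrite('pics/'+name+'.png',im[:,:,::-1])
def p2w(src,uv,z):
    d=np.load('pics/'+src+'.npz'); K=d['K'];k1=float(d['k1']);T=d['T']
    n=cv2.undistortPoints(np.array([[uv]],float),K,np.array([k1,0,0,0,0.]))[0,0]
    v=T[:3,:3]@np.array([n[0],n[1],1]); o=T[:3,3]; return o+v*(z-o[2])/v[2]
def w2p(src,P):
    d=np.load('pics/'+src+'.npz'); K=d['K'];k1=float(d['k1']);T=np.linalg.inv(d['T'])
    return cv2.projectPoints(np.atleast_2d(np.array(P,float)),cv2.Rodrigues(T[:3,:3])[0],T[:3,3],K,np.array([k1,0,0,0,0.]))[0][:,0]
E
python3 - <<'E'
from h import *
for c in("scene","top","wrist"): snap(c,c+'0')
s=r.observe()
for k in s: print(k,np.round(s[k],3))
E
```

```text
pics
clock 0.15
joint_positions [-1.315  0.629  0.038  1.518 -0.027  0.996 -0.02 ]
qvel [ 0.001 -0.001  0.    -0.003  0.001  0.001 -0.   ]
effort [ 1.0000e-03 -5.6380e+01  1.2270e+00 -1.9365e+01  1.1000e-02  7.0000e-03
  0.0000e+00]
position [0.205 0.616 0.231]
tcp_rot [-5.030e-01 -3.101e+00  2.000e-03]
force [-0.191 -0.142 -0.384]
torque [0.035 0.011 0.057]
grip_width 0.998
```

View pics/scene0.png

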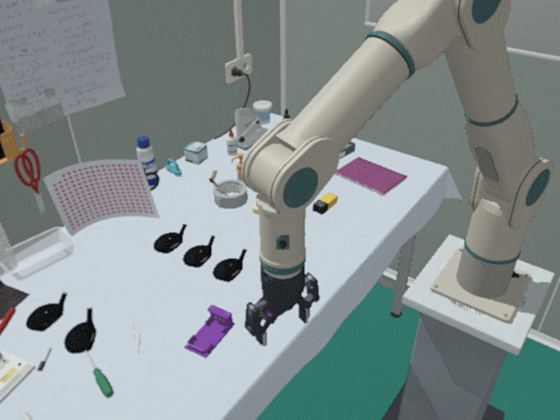

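View pics/top0.png

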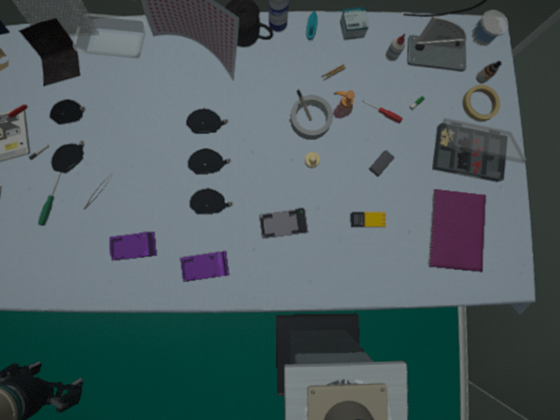

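View pics/wrist0.png

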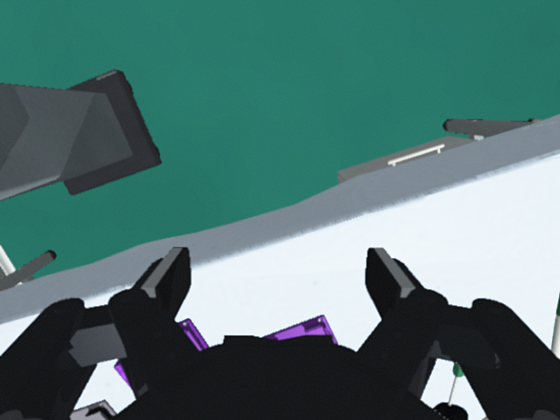

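Run:
```python
from h import *
crop('top0','t1',(250,140,410,250),5)
```

```text
(no output)
```

View pics/t1.png

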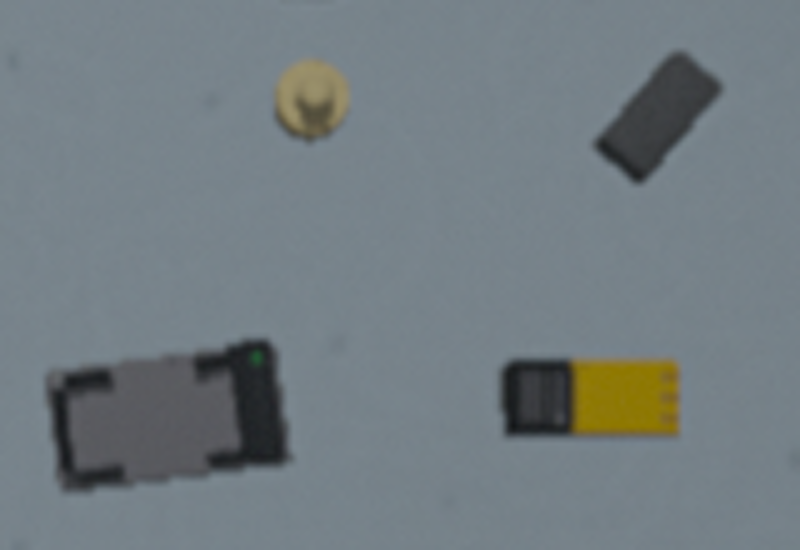

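Run:
```python
from h import *
g=lambda c:(250+c[0]/5-.4,140+c[1]/5-.4)
print('pack top z=.03')
for c in [(503,361),(680,360),(680,436),(505,436)]: print(np.round(p2w('top0',g(c),.03),4))
print('cradle wall corners z=.02 (-x), .047')
for c in [(47,373),(64,490)]: print(np.round(p2w('top0',g(c),.02),4))
for c in [(267,340),(287,462)]: print(np.round(p2w('top0',g(c),.047),4))
print('floor plate z=.008 edges mid', [np.round(p2w('top0',g(c),.008),4) for c in [(152,355),(168,483)]])
for c in [(312,98),(660,117)]: print(np.round(p2w('top0',g(c),.03),4))
print(np.load('pics/top0.npz')['T'])
crop('scene0','s1',(220,170,360,290),5)
```

```text
pack top z=.03
[ 0.5439 -0.0163  0.03  ]
[ 0.543  -0.1088  0.03  ]
[ 0.5037 -0.107   0.03  ]
[ 0.5053 -0.016   0.03  ]
cradle wall corners z=.02 (-x), .047
[0.5423 0.2185 0.02  ]
[0.4817 0.2105 0.02  ]
[0.5547 0.1065 0.047 ]
[0.4931 0.0979 0.047 ]
floor plate z=.008 edges mid [array([0.552 , 0.1638, 0.008 ]), array([0.4849, 0.1567, 0.008 ])]
[0.6832 0.0785 0.03  ]
[ 0.6712 -0.1046  0.03  ]
[[-0.01571121 -0.99413414  0.10700687  0.44979241]
 [-0.99986295  0.01506216 -0.00687102  0.1825705 ]
 [ 0.00521896 -0.10710016 -0.99423454  0.99556645]
 [ 0.          0.          0.          1.        ]]
```

View pics/s1.png

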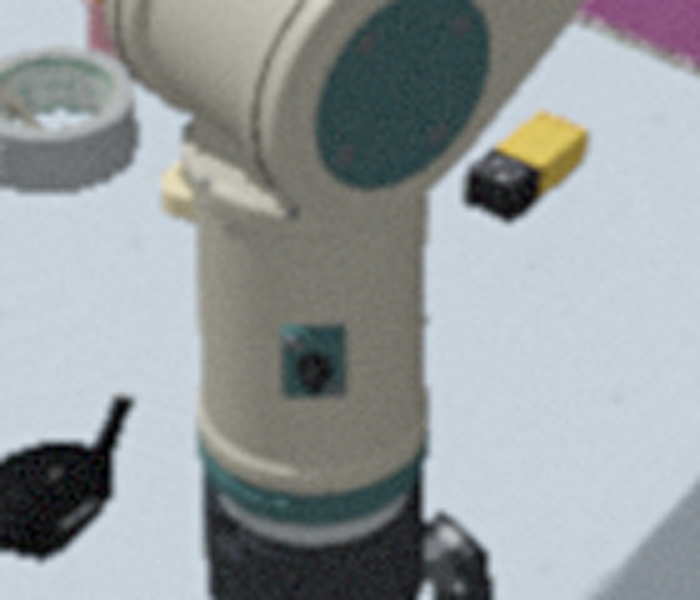

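Run:
```python
from h import *
R=cv2.Rodrigues(np.array(r.observe()['tcp_rot']))[0]; print(R.round(3)); y=R[:,1]; print(np.degrees(np.arctan2(y[1],y[0])))
d=np.load('pics/wrist0.npz');print(d['T'].round(3), d['K'])
```

```text
[[-0.949  0.316 -0.   ]
 [ 0.316  0.949 -0.001]
 [ 0.    -0.001 -1.   ]]
71.5655536107538
[[ 0.316  0.911  0.264  0.139]
 [ 0.949 -0.303 -0.089  0.639]
 [-0.001  0.279 -0.96   0.374]
 [ 0.     0.     0.     1.   ]] [[296.2067973    0.         277.65393871]
 [  0.         296.2067973  198.77524109]
 [  0.           0.           1.        ]]
```

```bash
python3 -m jog '[[0.017,-0.036,0,-4,1],[0.034,-0.072,0,-8,1],[0.051,-0.108,0,-12,1],[0.068,-0.144,0,-16,1],[0.085,-0.18,0,-20,1],[0.102,-0.216,0,-24,1],[0.119,-0.252,0,-28,1],[0.136,-0.288,0,-32,1],[0.153,-0.324,0,-36,1],[0.17,-0.36,0,-40,1],[0.187,-0.396,0,-44,1],[0.204,-0.432,0,-48,1],[0.221,-0.468,0,-52,1],[0.238,-0.504,0,-56,1],[0.255,-0.54,0,-60,1],[0.272,-0.576,0,-64,1],[0.289,-0.612,0,-68,1],[0.306,-0.648,0,-71,1],[0.318,-0.678,0,-72.5,1],[0.318,-0.678,0,-72.5,1]]'
python3 - <<'E'
from h import *
snap('wrist','w1');snap('top','tp1'); print(r.observe()['position'],r.observe()['tcp_rot'],r.observe()['clock'])
E
```

```text
clock: 1.82
position: [0.5256, -0.0697, 0.2318]
tcp_rot: [2.246, 2.187, -0.003]
force: [1.1, 0.1, 1.1]
grip_width: 1.002
[ 0.52339311 -0.06278411  0.23095631] [-2.24268259e+00 -2.19956035e+00  1.16066731e-03] 1.9167
```

View pics/w1.png

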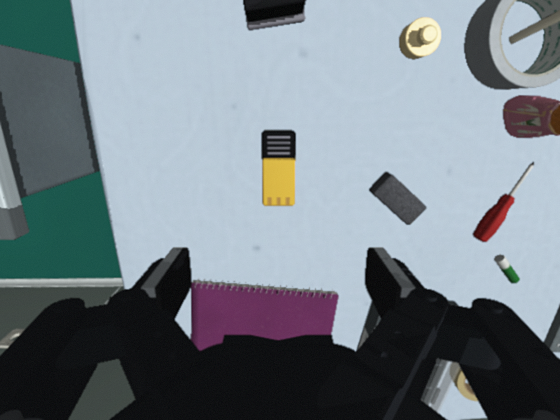

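Run:
```python
from h import *
crop('w1','w1c',(250,120,310,220),6)
crop('tp1','tp1c',(250,190,310,250),10)
```

```text
(no output)
```

View pics/w1c.png

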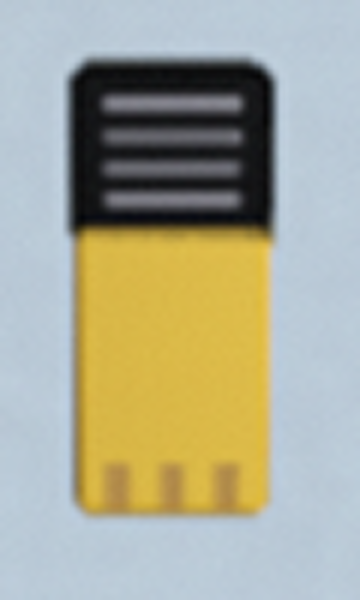

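View pics/tp1c.png

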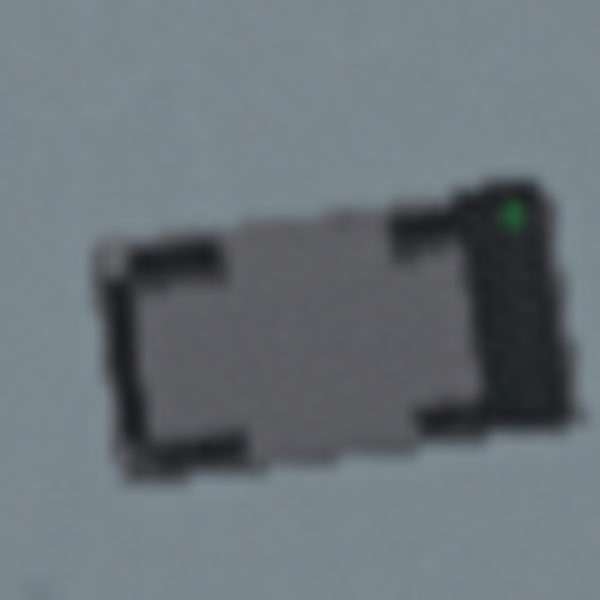

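Run:
```python
from h import *
g=lambda c:(250+c[0]/6-.42,120+c[1]/6-.42)
P=[p2w('w1',g(c),.03) for c in [(172,62),(172,515),(75,300),(270,300),(75,235),(75,490),(271,235),(270,490)]]
for p in P: print(p.round(4))
g=lambda c:(250+c[0]/10-.45,190+c[1]/10-.45)
print('cradle')
for n,c,z in [('lip inner L',(466,245),.047),('lip inner R',(487,405),.047),('lip outerL',(545,190),.047),('lipouterR',(568,425),.047),('wall-x corner L',(100,245),.008),('R',(125,480),.008),('plateedgeL',(330,213),.008),('plateedge R',(335,462),.008)]: print(n,p2w('tp1',g(c),z).round(4))
```

```text
[ 0.5291 -0.0178  0.03  ]
[ 0.5267 -0.1079  0.03  ]
[ 0.5088 -0.063   0.03  ]
[ 0.5471 -0.0641  0.03  ]
[ 0.5093 -0.0502  0.03  ]
[ 0.5072 -0.102   0.03  ]
[ 0.5475 -0.0512  0.03  ]
[ 0.5467 -0.1031  0.03  ]
cradle
lip inner L [0.5387 0.1241 0.047 ]
lip inner R [0.4983 0.1197 0.047 ]
lip outerL [0.5523 0.1039 0.047 ]
lipouterR [0.493  0.0995 0.047 ]
wall-x corner L [0.5438 0.2175 0.008 ]
R [0.4823 0.2117 0.008 ]
plateedgeL [0.5513 0.1572 0.008 ]
plateedge R [0.4861 0.157  0.008 ]
```

```bash
python3 -m jog '[[0.003,-0.001,-0.04,-0.5,1],[0.003,-0.001,-0.08,-0.5,1],[0.003,-0.001,-0.12,-0.5,1],[0.003,-0.001,-0.16,-0.5,1],[0.003,-0.001,-0.19,-0.5,1],[0.003,-0.001,-0.21,-0.5,1],[0.003,-0.001,-0.222,-0.5,1],[0.003,-0.001,-0.229,-0.5,1],[0.003,-0.001,-0.229,-0.5,1],[0.003,-0.001,-0.229,-0.5,1]]'
python3 - <<'E'
from h import *
snap('wrist','w2'); s=r.observe();print(s['position'],s['force'])
E
```

```text
clock: 2.75
position: [0.5271, -0.0619, 0.003]
tcp_rot: [2.248, 2.194, 0.001]
force: [0.2, -0.2, -0.6]
grip_width: 0.999
[ 0.52746913 -0.06211058  0.0034966 ] [ 0.77293143  0.69494409 -0.62962481]
```

View pics/w2.png

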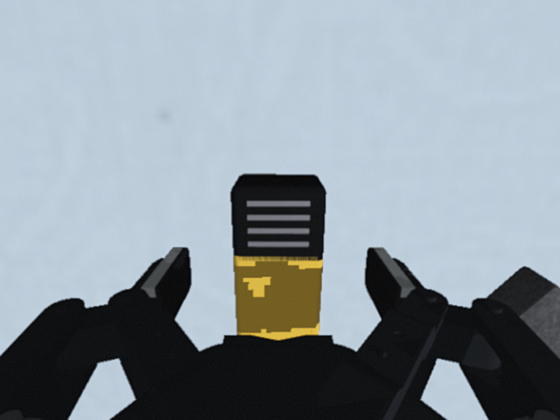

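```bash
python3 -m jog '[[0,0,0,0,0.2],[0,0,0,0,0.2],[0,0,0,0,0.2],[0,0,0,0,0.2],[0,0,0,0,0.2],[0,0,0,0,0.2],[0,0,0,0,0.2],[0,0,0,0,0.2]]' 30
python3 - <<'E'
from h import *
snap('wrist','w3'); s=r.observe();print(s['position'],s['force'],s['grip_width'])
E
```

```text
clock: 3.47
position: [0.5272, -0.0624, 0.003]
tcp_rot: [2.249, 2.193, 0.002]
force: [0.1, -0.2, 6.2]
grip_width: 0.46
[ 0.52714514 -0.0623912   0.00301616] [0.46814787 0.74477629 6.3575043 ] 0.46287129019106593
```

View pics/w3.png

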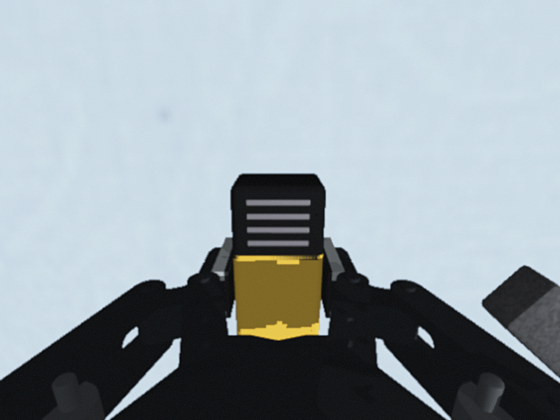

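```bash
python3 -m jog '[[0,0,0.01,0,0.2],[0,0,0.04,0,0.2],[0,0,0.08,0,0.2],[0,0,0.12,2,0.2],[0,0.03,0.15,5,0.2],[0,0.06,0.15,7,0.2],[0,0.09,0.15,7,0.2],[0,0.1,0.15,7,0.2],[0,0.1,0.15,7,0.2],[0,0.1,0.15,7,0.2]]'
python3 - <<'E'
from h import *
snap('wrist','w4');snap('scene','s4'); s=r.observe();print(s['position'],s['force'],s['grip_width'])
crop('s4','s4c',(200,140,380,280),4)
E
```

```text
clock: 4.35
position: [0.5259, 0.0379, 0.1523]
tcp_rot: [-2.109, -2.328, 0.001]
force: [0.7, -0.1, -4.0]
grip_width: 0.465
[0.52618727 0.03599358 0.15226398] [-0.20472362 -0.17189302 -2.26756168] 0.4619405525578653
```

View pics/w4.png

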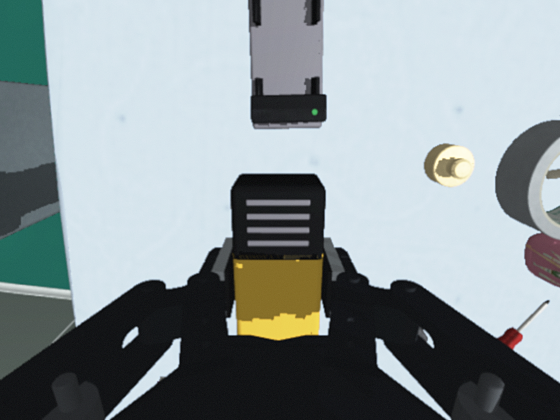

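View pics/s4c.png

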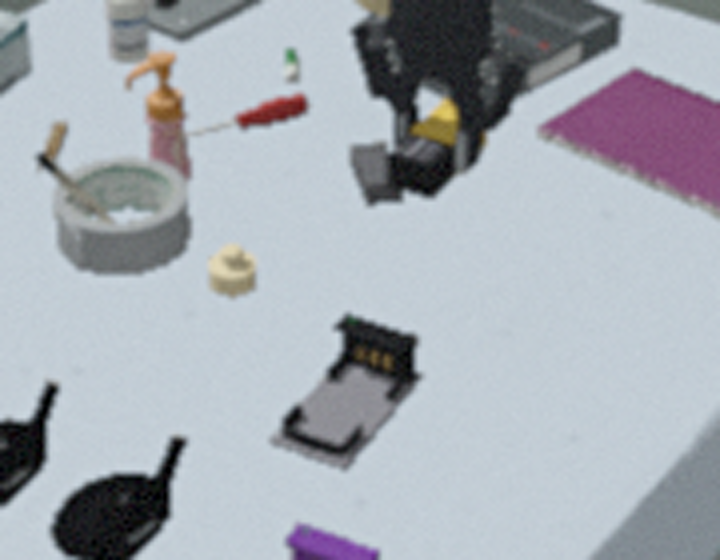

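Run:
```python
from h import *
crop('w4','w4c',(235,0,345,140),4)
```

```text
(no output)
```

View pics/w4c.png

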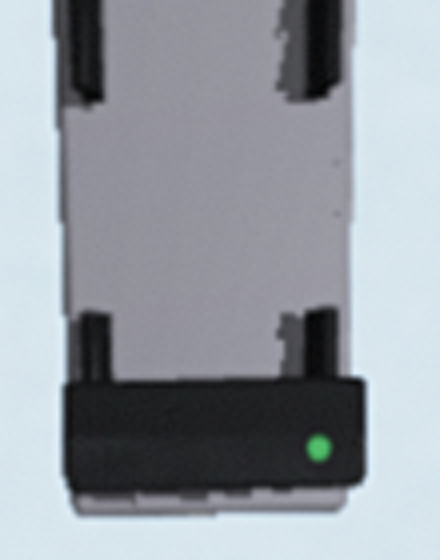

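Run:
```python
from h import *
g=lambda c:(235+c[0]/4-.375,c[1]/4-.375)
for n,c,z in [('lipinL',(64,382),.047),('lipinR',(364,380),.047),('lipoutL',(66,487),.047),('lipoutR',(364,487),.047),('plate L',(75,513),.004),('plate R',(345,510),.004),('sideL',(69,260),.008),('sideR',(350,260),.008),('sideL',(58,110),.008),('sideR',(353,110),.008),('guide endL',(103,100),.020),('guide endR',(305,98),.020),('guide near endL',(110,314),.020),('guide near R',(303,310),.020)]:
  print(n,p2w('w4',g(c),z).round(4))
```

```text
lipinL [0.4968 0.1208 0.047 ]
lipinR [0.5563 0.1271 0.047 ]
lipoutL [0.4988 0.1005 0.047 ]
lipoutR [0.5592 0.1065 0.047 ]
plate L [0.4977 0.0932 0.004 ]
plate R [0.5622 0.1003 0.004 ]
sideL [0.4923 0.1489 0.008 ]
sideR [0.5553 0.1552 0.008 ]
sideL [0.4875 0.1794 0.008 ]
sideR [0.5518 0.1859 0.008 ]
guide endL [0.4981 0.1793 0.02  ]
guide endR [0.5401 0.1839 0.02  ]
guide near endL [0.5032 0.1372 0.02  ]
guide near R [0.545  0.1422 0.02  ]
```

```bash
python3 -m jog '[[0.005,0,-0.03,0.3,0.2],[0.005,0,-0.06,0.3,0.2],[0.005,0.01,-0.075,0.3,0.2],[0.005,0.029,-0.09,0.3,0.2],[0.005,0.029,-0.096,0.3,0.2],[0.005,0.029,-0.098,0.3,0.2],[0.005,0.029,-0.098,0.3,0.2],[0.005,0.029,-0.098,0.3,0.2]]'
python3 - <<'E'
from h import *
snap('wrist','w5');snap('scene','s5'); s=r.observe();print(s['position'],s['force'],s['torque'],s['grip_width'])
crop('s5','s5c',(220,160,360,270),5)
E
```

```text
clock: 5.12
position: [0.5321, 0.0648, 0.0549]
tcp_rot: [2.107, 2.329, -0.0]
force: [0.1, -0.7, -2.4]
grip_width: 0.465
[0.53226655 0.06536067 0.05516259] [-0.07423064 -0.31947934 -1.7151869 ] [ 0.02753557 -0.02789204  0.00333944] 0.46073702001773525
```

View pics/w5.png

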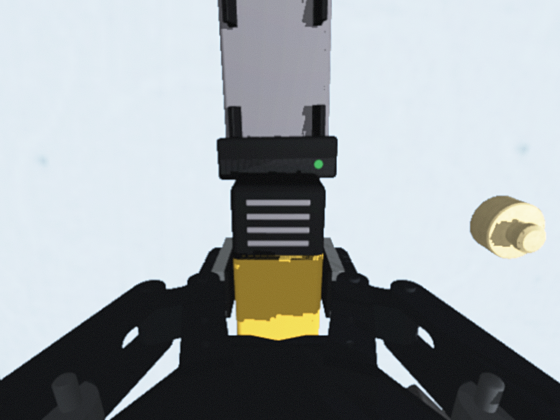

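View pics/s5c.png

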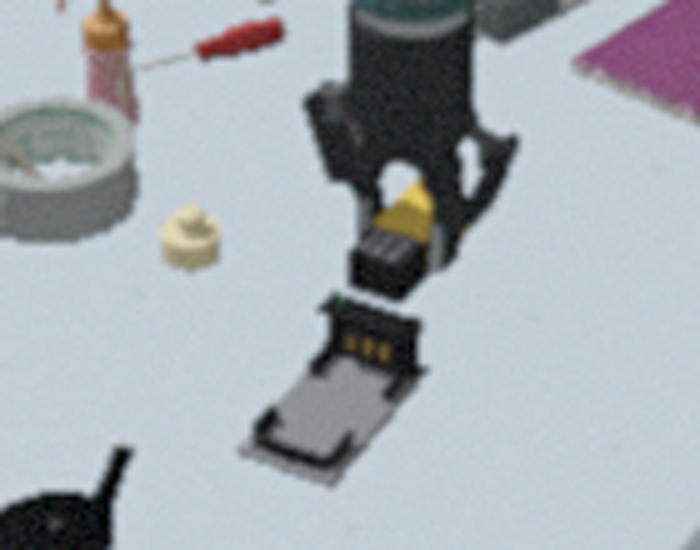

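```bash
python3 -m jog '[[0,0.003,0,0,0.2],[0,0.006,0,0,0.2],[0,0.006,-0.003,0,0.2],[0,0.006,-0.005,0,0.2],[0,0.006,-0.007,0,0.2],[0,0.006,-0.009,0,0.2],[0,0.006,-0.011,0,0.2],[0,0.006,-0.013,0,0.2],[0,0.006,-0.015,0,0.2],[0,0.006,-0.016,0,0.2],[0,0.006,-0.016,0,0.2]]'
python3 - <<'E'
from h import *
snap('wrist','w6');snap('scene','s6'); s=r.observe();print(s['position'],s['force'],s['torque'],s['grip_width'])
crop('s6','s6c',(220,160,360,270),5)
E
```

```text
clock: 6.13
position: [0.5323, 0.0693, 0.0395]
tcp_rot: [2.106, 2.327, -0.001]
force: [-1.9, -6.5, 11.1]
grip_width: 0.464
[0.5322805 0.0693267 0.0395649] [-1.27758511 -7.42317528 10.98957847] [-1.08862553  0.4707192   0.04153956] 0.46039697778784117
```

View pics/w6.png

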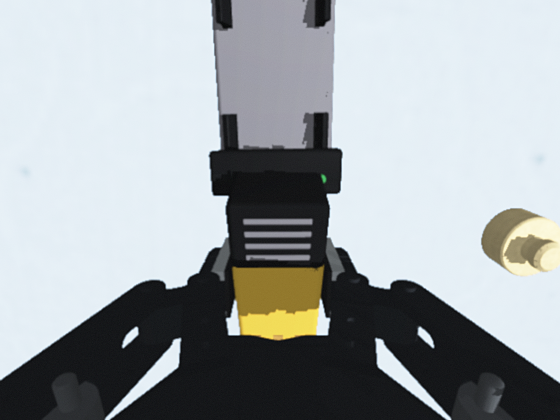

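View pics/s6c.png

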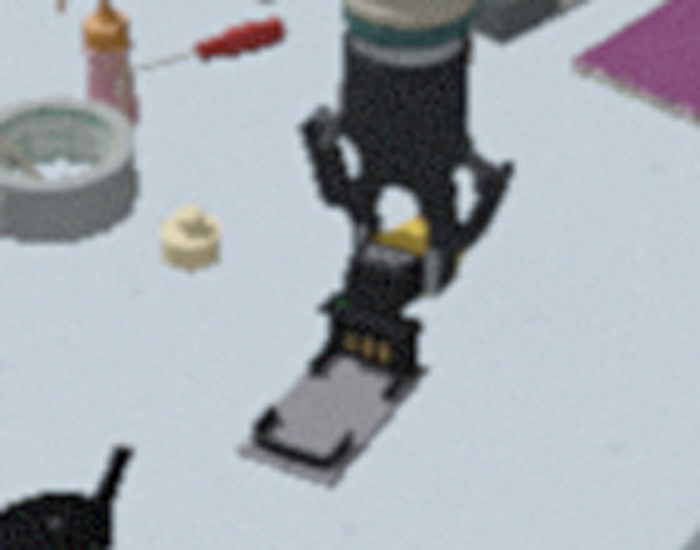

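Run:
```python
from h import *
for n in('w5','w6'):
    d=np.load(f'pics/{n}.npz')['im'][130:290,220:340]
    d=np.clip(d.astype(float)*2,0,255).astype(np.uint8)
    cv2.imwrite(f'pics/{n}c.png',cv2.resize(d,None,fx=3.3,fy=3.3,interpolation=cv2.INTER_CUBIC)[:,:,::-1])
a=np.hstack([cv2.imread('pics/w5c.png'),cv2.imread('pics/w6c.png')]);cv2.imwrite('pics/w56.png',a);print(a.shape)
```

```text
(528, 792, 3)
```

View pics/w56.png

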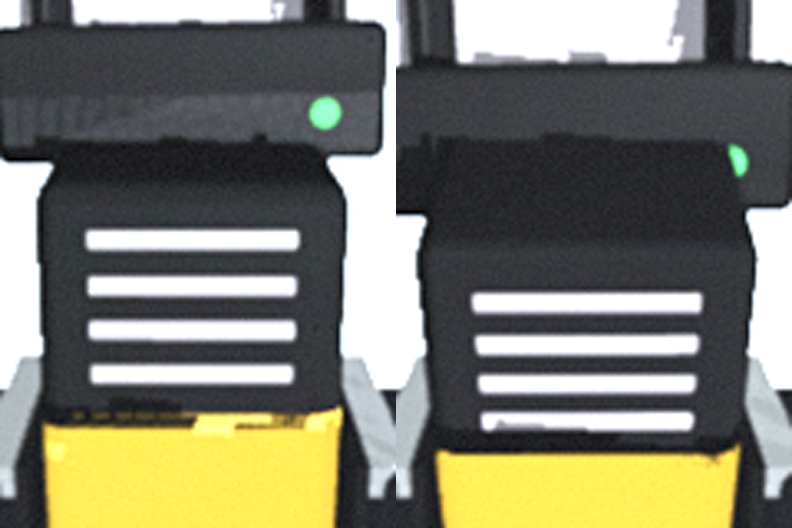

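```bash
cat >> h.py <<'E'
from scipy.optimize import least_squares
A=np.radians(6); D=np.array([np.sin(A),-np.cos(A),0]); C=np.array([.5224,.1615,0])
ROW=lambda c:130+c/3.3-.35
E
python3 - <<'E'
from h import *
p5=np.array([.5322,.0654,.0552]); p6=np.array([.5323,.0693,.0396])
# w5: intersect at z top=.0822
z=p5[2]-.003+.03
r5=[180,240,286,330,374,415]; r6=[240,302,345,384,421,450]
px=[]
for c in r5:
    P=p2w('w5',(279,ROW(c)),z); px.append((P-p5)@D)
px=np.array(px);print('w5 along-D offsets from TCP',(px*1e3).round(1))
px0=px  # relative to tcp
def model(q):
    th,ox,pz=q   # rot about pivot located (ox, pz above underside) in pack coords rel tcp
    out=[]
    for a in px0:
        v=np.array([a-ox,.03-pz]); c,s=np.cos(th),np.sin(th)
        w=np.array([v[0]*c+v[1]*s, -v[0]*s+v[1]*c])
        P=p6+D*(ox+w[0])+np.array([0,0,-.003+pz+w[1]])
        out.append(w2p('w6',P)[0,1])
    return np.array(out)
t=np.array([ROW(c) for c in r6])
for pz in(.012,.016,.02,.024,.028):
    s=least_squares(lambda q:model([q[0],q[1],pz])-t,[.3,0.]); print(pz,s.x.round(3),s.fun.round(2))
E
```

```text
w5 along-D offsets from TCP [-43.3 -35.6 -29.6 -23.7 -17.6 -11.7]
0.012 [ 0.215 -0.   ] [ 1.33 -0.51 -0.87 -0.84 -0.44  1.38]
0.016 [0.23  0.003] [ 1.29 -0.49 -0.84 -0.81 -0.44  1.34]
0.02 [0.245 0.006] [ 1.24 -0.47 -0.8  -0.78 -0.44  1.29]
0.024 [0.263 0.009] [ 1.19 -0.45 -0.76 -0.74 -0.43  1.24]
0.028 [0.282 0.012] [ 1.13 -0.42 -0.71 -0.7  -0.43  1.19]
```

```bash
python3 -m jog '[[0,0,-0.002,0,0.2],[0,0,-0.004,0,0.2],[0,0,-0.005,0,0.2],[0,0,-0.005,0,0.2],[0,0,0.01,0,0.2],[0,-0.01,0.04,0,0.2],[0,-0.01,0.06,0,0.2],[0,-0.01,0.06,0,0.2],[0,-0.01,0.06,0,0.2]]'
python3 - <<'E'
from h import *
snap('wrist','w7');snap('scene','s7'); s=r.observe();print(s['position'],s['force'],s['torque'],s['grip_width'])
crop('s7','s7c',(220,140,360,250),5)
d=np.load('pics/w7.npz')['im'][130:290,220:340]
d=np.clip(d.astype(float)*2,0,255).astype(np.uint8)
cv2.imwrite('pics/w7c.png',cv2.resize(d,None,fx=3.3,fy=3.3,interpolation=cv2.INTER_CUBIC)[:,:,::-1])
E
```

```text
clock: 6.98
position: [0.5322, 0.0629, 0.0989]
tcp_rot: [2.104, 2.331, 0.003]
force: [0.4, 0.6, -2.3]
grip_width: 0.463
[0.53067702 0.06313337 0.09736866] [ 0.21844207  1.13374533 -2.66718793] [ 0.0378175  -0.01021277 -0.01724734] 0.4606301192665118
```

View pics/w7c.png

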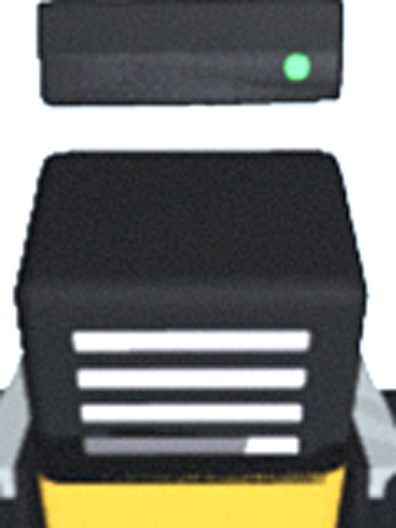

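View pics/s7c.png

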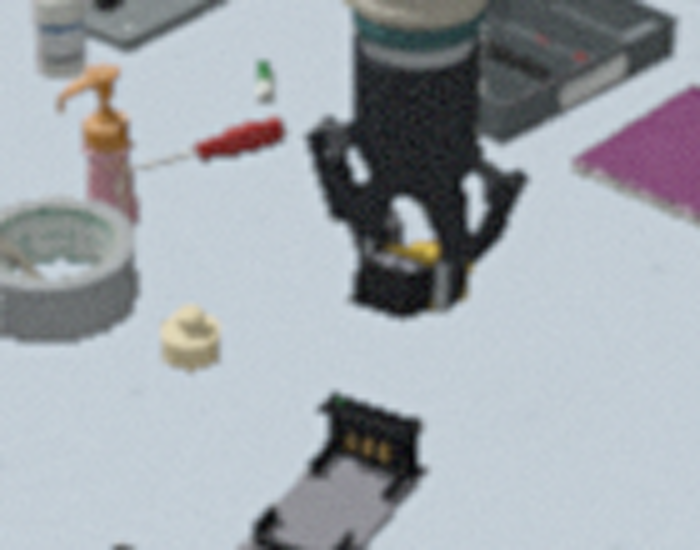

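Run:
```python
from h import *
p=np.array([.5310,.0631,.0975])
pts=[(-.0433,0),(-.0433,.03),(-.0356,.03),(-.0296,.03),(-.0237,.03),(-.0176,.03),(-.0117,.03)]
t=np.array([ROW(c) for c in [152,285,341,378,413,445,475]]); W=np.array([1,.3,1,1,1,1,.3])
def model(q):
    th,ox,pz=q;out=[]
    for a,h in pts:
        v=np.array([a-ox,h-pz]); c,s=np.cos(th),np.sin(th)
        w=np.array([v[0]*c+v[1]*s, -v[0]*s+v[1]*c])
        out.append(w2p('w7',p+D*(ox+w[0])+np.array([0,0,-.003+pz+w[1]]))[0,1])
    return np.array(out)
s=least_squares(lambda q:W*(model(q)-t),[.3,0.,.02]); print(s.x.round(4),(model(s.x)-t).round(2))
for pz in (.014,.018,.022): 
  s=least_squares(lambda q:W*(model([q[0],q[1],pz])-t),[.3,0.]); print(pz,s.x.round(4),(model([*s.x,pz])-t).round(2))
```

```text
[0.3377 0.0024 0.0087] [-0.01  1.43 -0.06 -0.04 -0.24  0.2   0.37]
0.014 [0.336  0.0105] [-1.55  0.66 -0.34  0.02  0.11  0.83  1.24]
0.018 [0.3288 0.0179] [-2.65 -0.22 -0.71  0.    0.42  1.43  2.11]
0.022 [0.3162 0.0266] [-3.62 -1.35 -1.23 -0.08  0.73  2.13  3.15]
```

```bash
python3 -m jog '[[-0.002,0.02,0,0,0.2],[-0.005,0.05,0,0,0.2],[-0.008,0.08,0,0,0.2],[-0.011,0.105,0,0,0.2],[-0.012,0.117,0,0,0.2],[-0.012,0.117,-0.015,0,0.2],[-0.012,0.117,-0.025,0,0.2],[-0.012,0.117,-0.025,0,0.2],[-0.012,0.117,-0.025,0,0.2],[-0.012,0.117,-0.025,0,0.2]]'
python3 - <<'E'
from h import *
snap('wrist','w8');snap('scene','s8');snap('top','t8'); s=r.observe();print(s['position'],s['tcp_rot'],s['force'],s['torque'],s['grip_width'])
crop('s8','s8c',(200,190,340,300),5)
crop('t8','t8c',(230,170,330,260),7)
E
```

```text
clock: 7.92
position: [0.5197, 0.1783, 0.0732]
tcp_rot: [2.107, 2.33, -0.001]
force: [0.4, -0.8, -2.4]
grip_width: 0.459
[0.52008317 0.17907819 0.07378637] [2.10589455e+00 2.33052393e+00 1.07162942e-03] [ 0.54724208  0.45593544 -2.16509625] [0.02869325 0.03693049 0.04075095] 0.4615226703099649
```

View pics/w8.png

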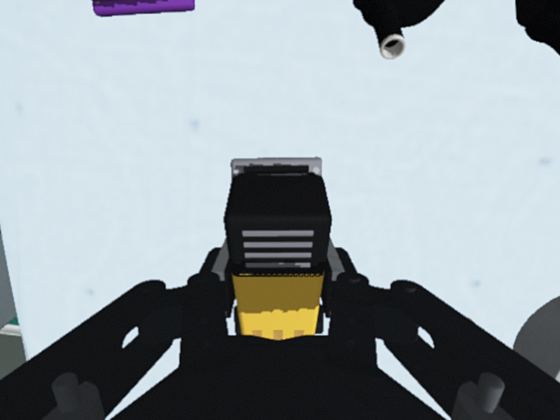

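View pics/s8c.png

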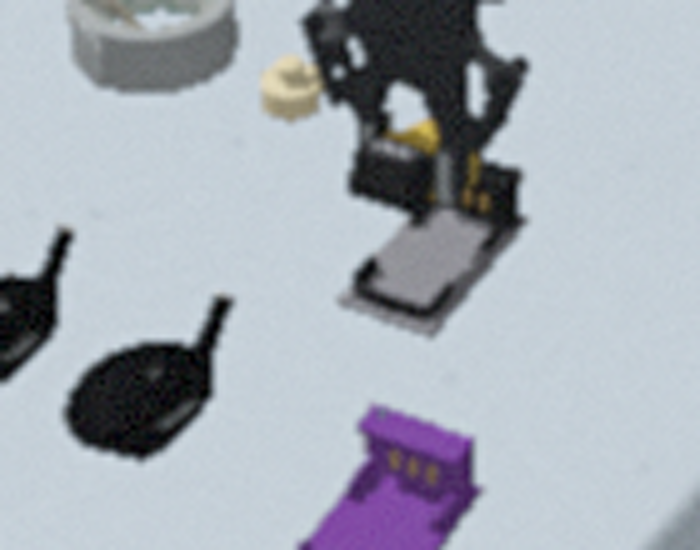

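View pics/t8c.png

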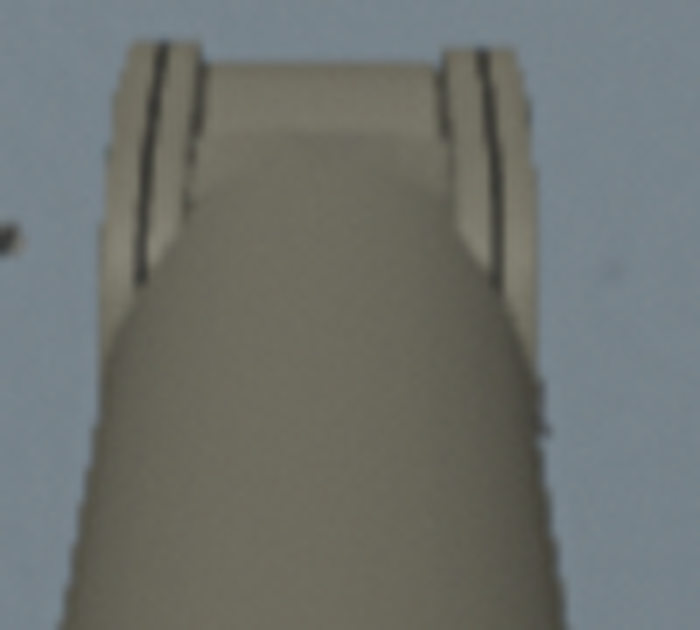

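Run:
```python
from h import *
d=np.load('pics/w8.npz')['im'][140:300,210:350]
d=np.clip(d.astype(float)*2,0,255).astype(np.uint8)
cv2.imwrite('pics/w8c.png',cv2.resize(d,None,fx=5,fy=5,interpolation=cv2.INTER_CUBIC)[:500,:,::-1])
```

```text
(no output)
```

View pics/w8c.png

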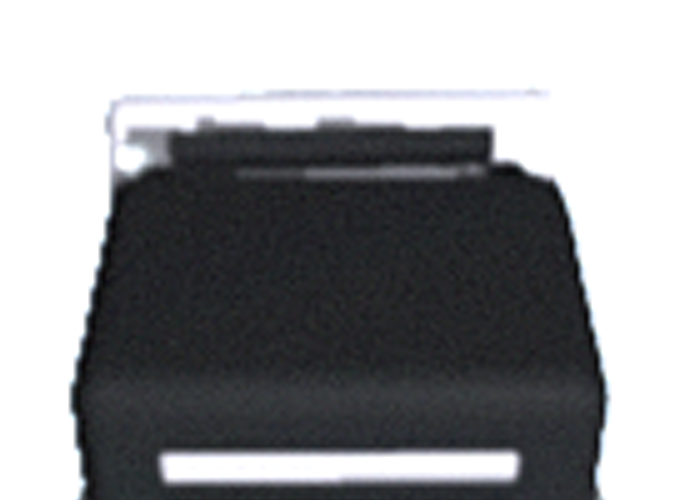

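```bash
python3 - <<'E'
from h import *
g=lambda c:(210+c[0]/5-.4,140+c[1]/5-.4)
Y=np.array([np.cos(A),np.sin(A),0])
def o(n,c,z):
    P=p2w('w8',g(c),z); print(n,P.round(4),'cradle xy',((P-C)@D*1e3).round(1),((P-C)@Y*1e3).round(1))
o('plL',(112,101),.008);o('plR',(559,92),.008)
o('wallL',(170,132),.02);o('wallR',(493,130),.02)
tz=.0738
o('packbotL',(120,175),tz+.0125);o('packbotR',(557,175),tz+.0125)
o('ribL',(160,465),tz+.0125+.024);o('ribR',(520,465),tz+.034)
P=r.observe()['position'];print('tcp',(P-C)@D*1e3,(P-C)@Y*1e3)
E
python3 - <<'E'
import cv2
s=cv2.imread('pics/w8.png');cv2.imwrite('pics/w8d.png',cv2.resize(s[150:190,220:335],None,fx=6,fy=6,interpolation=cv2.INTER_CUBIC))
E
```

```text
plL [0.4845 0.2145 0.008 ] cradle xy -56.7 -32.2
plR [0.5471 0.2221 0.008 ] cradle xy -57.7 30.9
wallL [0.4941 0.2131 0.02  ] cradle xy -54.3 -22.7
wallR [0.5371 0.2177 0.02  ] cradle xy -54.4 20.5
packbotL [0.4965 0.2211 0.0863] cradle xy -61.9 -19.6
packbotR [0.5354 0.225  0.0863] cradle xy -61.8 19.5
ribL [0.504  0.2038 0.1103] cradle xy -44.0 -13.9
ribR [0.5321 0.2056 0.1078] cradle xy -42.9 14.3
tcp -17.724067340062962 -0.4667205356413655
```

View pics/w8d.png

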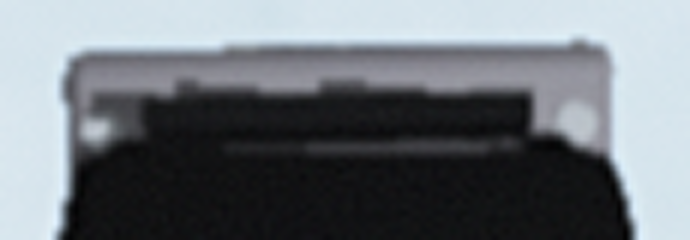

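```bash
python3 -m jog '[[-0.0005,0.002,-0.01,0.5,0.2],[-0.0005,0.002,-0.025,0.5,0.2],[-0.0005,0.002,-0.035,0.5,0.2],[-0.0005,0.002,-0.042,0.5,0.2],[-0.0005,0.002,-0.046,0.5,0.2],[-0.0005,0.002,-0.046,0.5,0.2],[-0.0005,0.002,-0.046,0.5,0.2]]'
python3 - <<'E'
from h import *
snap('wrist','w9');snap('scene','s9'); s=r.observe();print(s['position'],s['tcp_rot'],s['force'],s['torque'],s['grip_width'])
P=s['position'];print('tcp',(P-C)@D*1e3)
crop('s9','s9c',(230,190,340,280),7)
E
```

```text
clock: 8.65
position: [0.5191, 0.1815, 0.0272]
tcp_rot: [2.095, 2.341, -0.0]
force: [0.3, -0.1, -3.8]
grip_width: 0.463
[0.51954638 0.18170086 0.02775107] [2.09446751e+00 2.34081071e+00 1.35061841e-03] [-0.30100107  0.11396633 -2.37057877] [ 0.03773608  0.04458273 -0.03033351] 0.46461985810244244
tcp -20.388480271738377
```

View pics/w9.png

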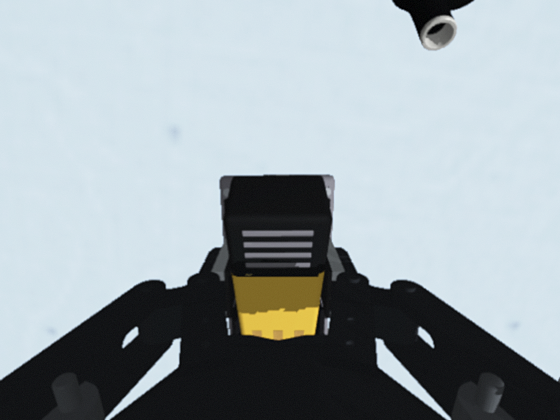

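View pics/s9c.png

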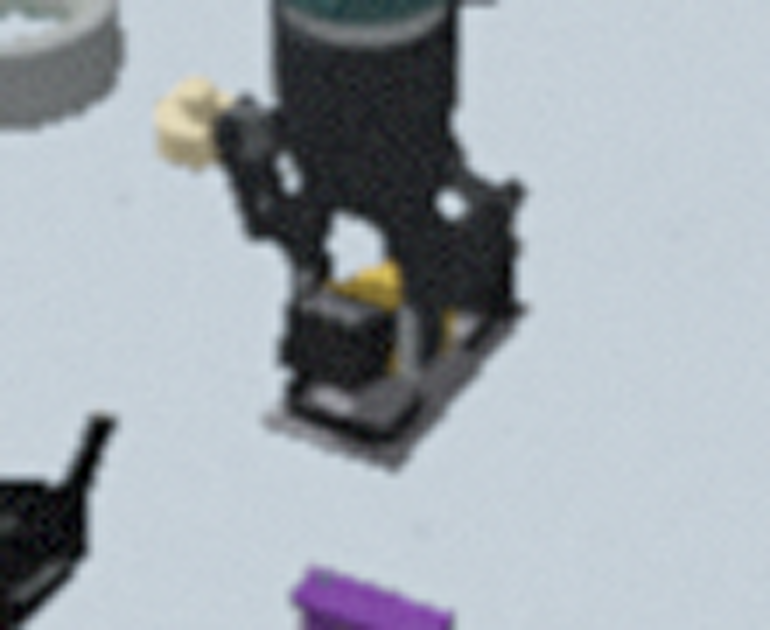

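```bash
python3 -m jog '[[0.0003,-0.003,0,0,0.2],[0.0007,-0.006,0,0,0.2],[0.001,-0.009,0,0,0.2],[0.0013,-0.011,0,0,0.2],[0.0015,-0.013,0,0,0.2],[0.0015,-0.013,0,0,0.2],[0.0015,-0.013,0,0,0.2]]'
python3 - <<'E'
from h import *
snap('wrist','w10');snap('scene','s10'); s=r.observe();print(s['position'],s['tcp_rot'],s['force'],s['torque'],s['grip_width'])
P=s['position'];print('tcp',(P-C)@D*1e3)
crop('s10','s10c',(230,190,340,280),7)
crop('w10','w10c',(200,150,360,350),3)
E
```

```text
clock: 9.33
position: [0.5206, 0.1685, 0.0273]
tcp_rot: [-2.095, -2.341, -0.0]
force: [0.3, -0.5, -2.9]
grip_width: 0.464
[0.52053312 0.16883749 0.02729327] [-2.09446937e+00 -2.34130906e+00 -2.07393345e-04] [ 0.235513    0.27164032 -2.71555451] [0.03248923 0.00553666 0.04585792] 0.46110477202671074
tcp -7.492436468297151
```

View pics/w10c.png

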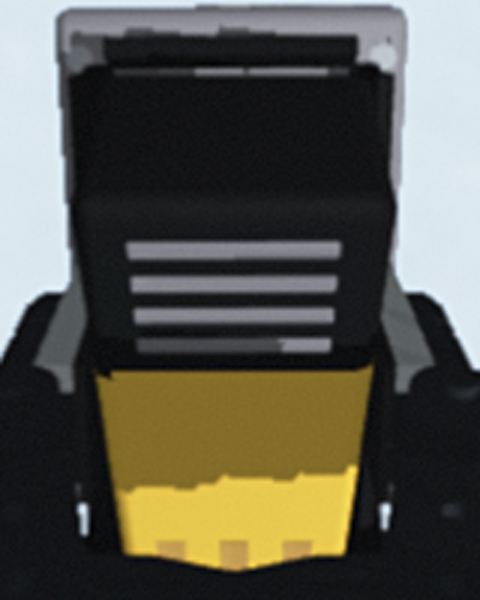

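View pics/s10c.png

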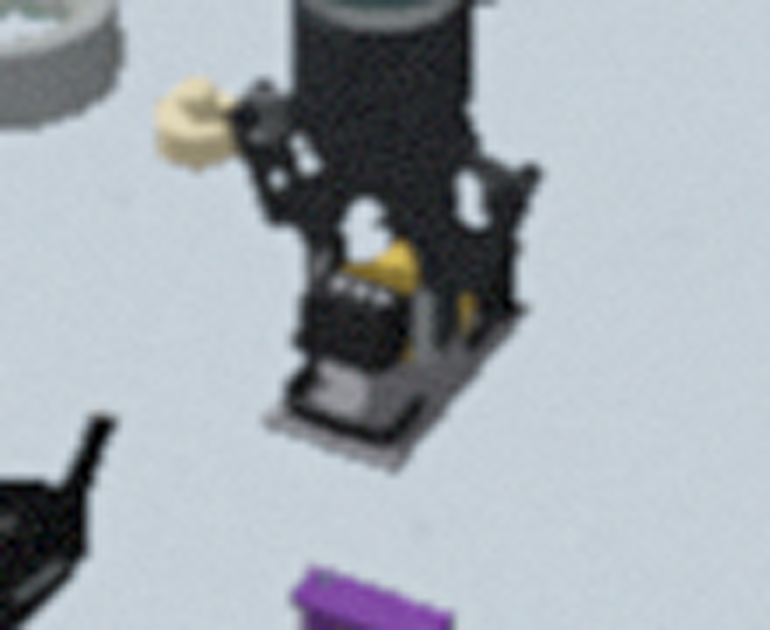

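```bash
python3 -m jog '[[0.0002,-0.0015,-0.001,0,0.2],[0.0003,-0.0025,-0.002,0,0.2],[0.0003,-0.0028,-0.004,0,0.2],[0.0004,-0.0032,-0.006,0,0.2],[0.0004,-0.0036,-0.0076,0,0.2],[0.0004,-0.0036,-0.0076,0,0.2],[0.0004,-0.0036,-0.0076,0,0.2]]'
python3 - <<'E'
from h import *
snap('wrist','w11');s=r.observe();print(s['position'],s['force'],s['torque'],s['grip_width'])
P=s['position'];print('tcp',(P-C)@D*1e3)
crop('w11','w11c',(200,150,360,350),3)
E
```

```text
clock: 10.02
position: [0.5207, 0.1683, 0.0211]
tcp_rot: [-2.09, -2.341, -0.005]
force: [-3.6, 6.2, 11.8]
grip_width: 0.461
[0.52077096 0.16831091 0.02106296] [-3.33351713  6.22319024 12.23336896] [ 0.87650811  0.71126593 -0.03970465] 0.46149704353009485
tcp -6.943880939367697
```

View pics/w11c.png

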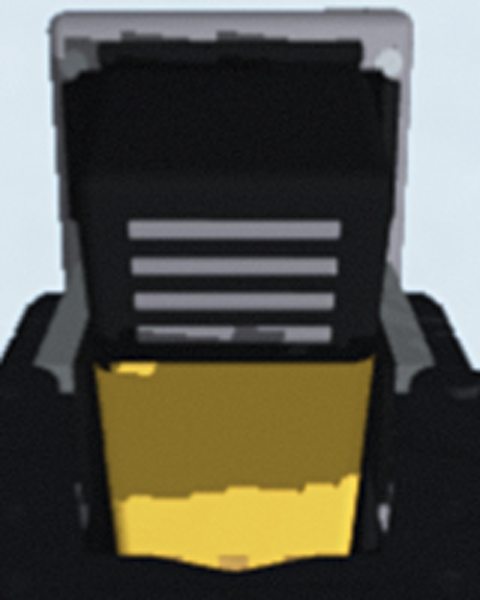

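```bash
cat >> h.py <<'E'
def fit(src,p,cols,rows,use=None,q0=(.3,0,.01),A=A):
    # rows: pixel rows [bottom black edge, ribs 1-4, border]; None to skip. returns pack origin pose in cradle frame
    D=np.array([np.sin(A),-np.cos(A),0]); p=np.array(p)
    pts=[(-.045,0),(-.0373,.03),(-.0313,.03),(-.0254,.03),(-.0193,.03),(-.0135,.03)]
    idx=[i for i,v in enumerate(rows) if v is not None]; t=np.array([rows[i] for i in idx])
    def m(q):
        th,x,z=q; c,s=np.cos(th),np.sin(th)
        return np.array([w2p(src,C+D*(x+pts[i][0]*c+pts[i][1]*s)+np.array([0,0,z-pts[i][0]*s+pts[i][1]*c]))[0,1] for i in idx])
    x0=[q0[0],(p-C)@D,p[2]]
    # weak prior: pivot at tcp+(.0024,.0057) coincides pack (.0004,.0087)
    def res(q):
        th,x,z=q;c,s=np.cos(th),np.sin(th)
        pv=np.array([x+.0004*c+.0087*s, z-.0004*s+.0087*c]); e=(pv-np.array([(p-C)@D+.0024,p[2]+.0057]))/.001
        return np.r_[m(q)-t,e*.5]
    s=least_squares(res,x0); th,x,z=s.x
    print('theta %.3f x %.1f z %.1f'%(th,x*1e3,z*1e3),'nose',((x+.045*np.cos(th))*1e3).round(1),((z-.045*np.sin(th))*1e3).round(1),'upper',((x+.045*np.cos(th)+.03*np.sin(th))*1e3).round(1),'blacklow',((x-.045*np.cos(th))*1e3).round(1),((z+.045*np.sin(th))*1e3).round(1),'res',s.fun.round(2))
E
python3 - <<'E'
from h import *
R=lambda c:150+c/3-.33
fit('w10',[.5206,.1686,.0273],0,[R(69),R(250),R(285),R(315),R(345),R(370)])
fit('w11',[.5208,.1683,.0211],0,[None,R(229),R(266),R(301),R(333),R(358)])
E
```

```text
theta 0.374 x -11.0 z 25.1 nose 30.9 8.6 upper 41.9 blacklow -52.9 41.5 res [ 0.49  0.25 -0.35 -0.15 -0.24  0.29 -1.28  0.01]
theta 0.286 x -8.5 z 17.6 nose 34.6 4.9 upper 43.1 blacklow -51.7 30.3 res [ 0.29 -0.1  -0.65 -0.43  1.06 -0.59 -0.47]
```

```bash
python3 -m jog '[[0.0002,0,0.001,0,0.2],[0.0003,-0.001,0.002,0,0.2],[0.0003,-0.002,0.002,0,0.2],[0.0003,-0.002,0.002,0,0.2],[0.0003,-0.002,0.002,0,0.2]]'
python3 - <<'E'
from h import *
snap('wrist','w12');s=r.observe();print(s['position'],s['force'],s['torque'],s['grip_width'])
P=s['position'];print('tcp',(P-C)@D*1e3)
crop('w12','w12c',(200,150,360,350),3)
E
```

```text
clock: 10.48
position: [0.5214, 0.163, 0.0215]
tcp_rot: [2.095, 2.341, 0.0]
force: [0.4, 1.1, -1.8]
grip_width: 0.459
[0.52136294 0.16286644 0.02150133] [-0.19246383  0.69997959 -2.14084812] [ 0.22616774 -0.10650764  0.03133454] 0.46175116192197463
tcp -1.4673574653257713
```

View pics/w12c.png

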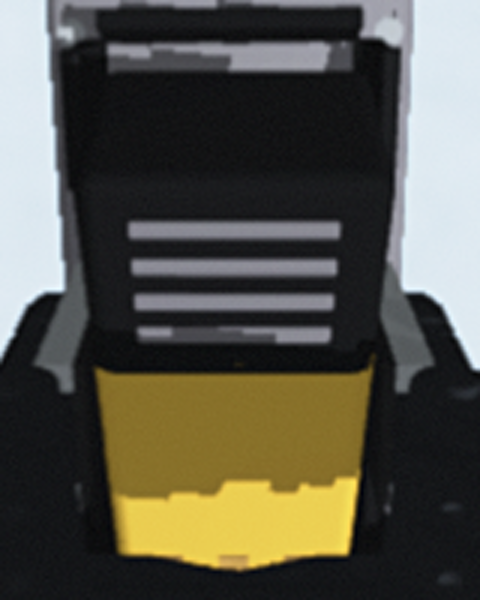

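```bash
python3 -m jog '[[0,0,-0.002,0,0.2],[0,0,-0.004,0,0.2],[0,0,-0.005,0,0.2],[0,0,-0.006,0,0.2],[0,0,-0.007,0,0.2],[0,0,-0.007,0,0.2],[0,0,-0.007,0,0.2]]'
python3 - <<'E'
from h import *
snap('wrist','w13');s=r.observe();print(s['position'],s['force'],s['torque'],s['grip_width'])
P=s['position'];print('tcp',(P-C)@D*1e3)
crop('w13','w13c',(200,150,360,350),3)
E
```

```text
clock: 11.12
position: [0.521, 0.166, 0.0159]
tcp_rot: [-2.091, -2.341, -0.004]
force: [-3.2, 6.0, 11.8]
grip_width: 0.466
[0.52104133 0.1659269  0.01589812] [-2.5831052   6.62283491 10.17801253] [ 0.991086    0.61808082 -0.12667778] 0.46522424215357044
tcp -4.544670509649145
```

View pics/w13c.png

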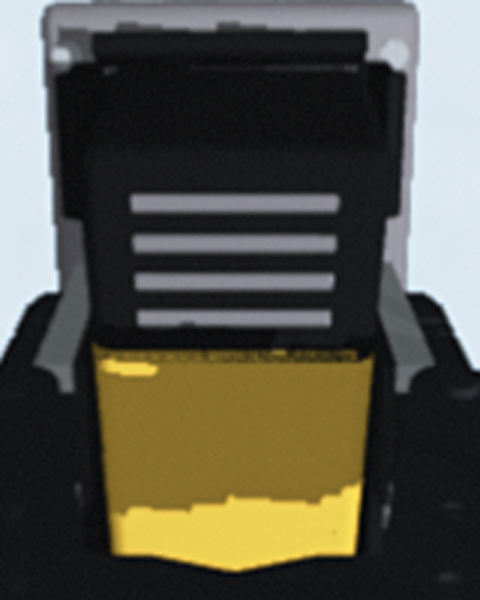

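```bash
python3 -m jog '[[0,0,0.001,0,0.2],[0,-0.001,0.002,0,0.2],[0,-0.001,0.002,0,0.2],[0,-0.001,0.002,0,0.2]]'
python3 - <<'E'
from h import *
snap('wrist','w14');s=r.observe();print(s['position'],s['force'],s['torque'],s['grip_width'])
P=s['position'];print('tcp',(P-C)@D*1e3)
crop('w14','w14c',(200,150,360,350),3)
E
```

```text
clock: 11.5
position: [0.5212, 0.1627, 0.0165]
tcp_rot: [-2.094, -2.341, -0.001]
force: [-0.8, 4.8, 0.0]
grip_width: 0.461
[0.52119758 0.16273233 0.01654972] [ 0.2664599   5.01739599 -0.40596905] [0.93045792 0.01510688 0.05855061] 0.46581746491512893
tcp -1.3512649738534734
```

View pics/w14c.png

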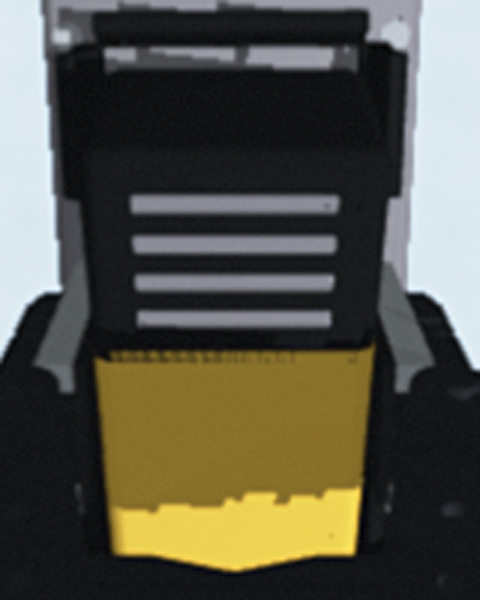

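```bash
python3 -m jog '[[0,-0.0005,-0.002,0,0.2],[0,-0.001,-0.004,0,0.2],[0,-0.001,-0.006,0,0.2],[0,-0.001,-0.006,0,0.2],[0,-0.001,-0.004,0,0.2],[0,-0.001,-0.004,0,0.2],[0,-0.001,-0.004,0,0.2]]'
python3 - <<'E'
from h import *
snap('wrist','w15');s=r.observe();print(s['position'],s['force'],s['torque'],s['grip_width'])
P=s['position'];print('tcp',(P-C)@D*1e3)
crop('w15','w15c',(200,150,360,350),3)
E
```

```text
clock: 12.13
position: [0.5211, 0.1619, 0.0128]
tcp_rot: [-2.093, -2.341, -0.001]
force: [-0.4, 5.3, -0.5]
grip_width: 0.462
[0.52115983 0.16193161 0.01275631] [0.49523988 5.32663847 1.84259137] [0.9980383  0.13419867 0.01547505] 0.46468307629391425
tcp -0.5588759008350352
```

View pics/w15c.png

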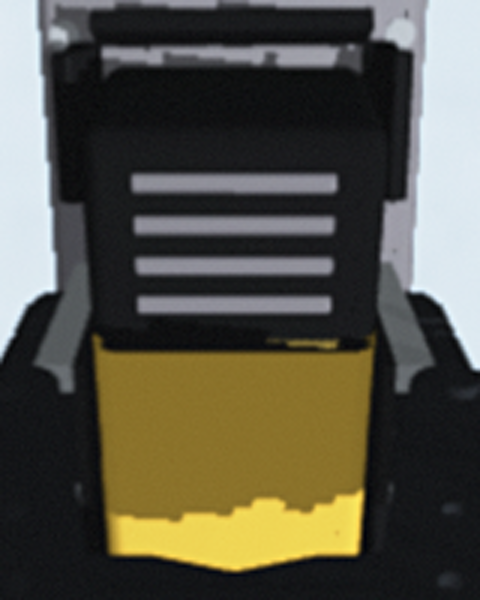

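```bash
python3 -m jog '[[0,-0.0005,-0.001,0,0.2],[0,-0.0005,-0.002,0,0.2],[0,-0.0005,-0.002,0,0.2],[0,-0.0005,-0.001,0,0.2],[0,-0.0005,-0.001,0,0.2]]'
python3 - <<'E'
from h import *
snap('wrist','w16');s=r.observe();print(s['position'],s['force'],s['torque'],s['grip_width'])
crop('w16','w16c',(200,150,360,350),3)
E
```

```text
clock: 12.6
position: [0.5211, 0.1618, 0.0116]
tcp_rot: [-2.093, -2.342, -0.001]
force: [-0.2, 7.1, -1.5]
grip_width: 0.463
[0.52113712 0.16183381 0.01157962] [-0.46036918  5.74131879  0.18240297] [1.24371134 0.05145724 0.03326956] 0.46285347887213873
```

View pics/w16c.png

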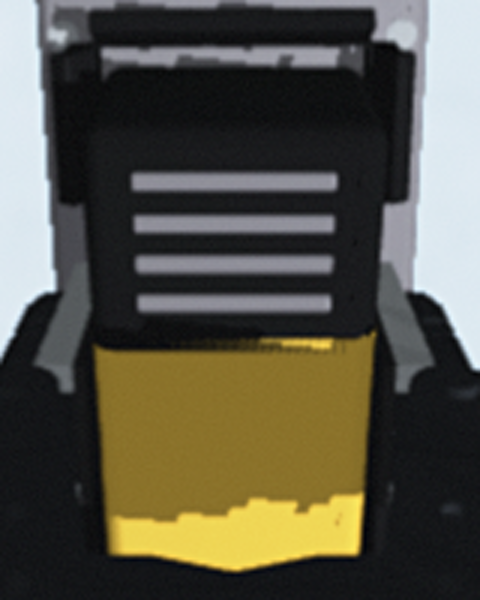

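```bash
python3 -m jog '[[0,0.001,0,0,0.2],[0,0.001,0,0,0.6],[0,0.001,0.001,0,0.9],[0,0.001,0.002,0,0.9],[0,0.001,0.004,0,0.9],[0,0.001,0.004,0,0.9],[0,0.001,0.004,0,0.9]]'
python3 - <<'E'
from h import *
snap('wrist','w17');snap('scene','s17');s=r.observe();print(s['position'],s['force'],s['torque'],s['grip_width'])
crop('w17','w17c',(200,150,360,350),3)
crop('s17','s17c',(230,190,340,280),7)
E
```

```text
clock: 13.23
position: [0.5214, 0.1611, 0.0159]
tcp_rot: [2.095, 2.34, 0.0]
force: [0.1, 0.5, -0.7]
grip_width: 0.897
[0.52129631 0.16141562 0.0157465 ] [0.58977177 0.4150647  0.17203631] [0.00679104 0.01213835 0.01786198] 0.9052923287858056
```

View pics/w17c.png

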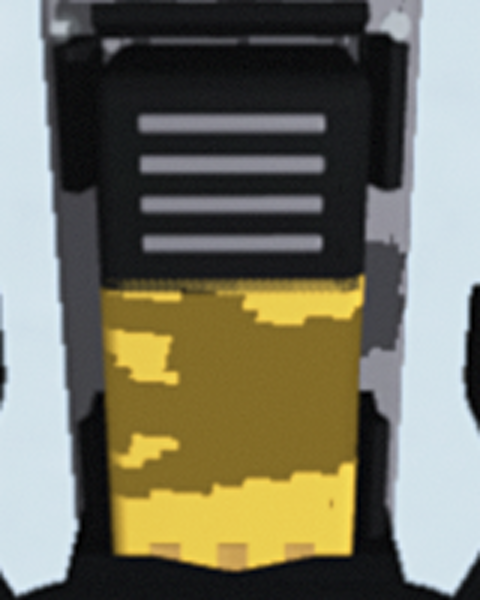

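View pics/s17c.png

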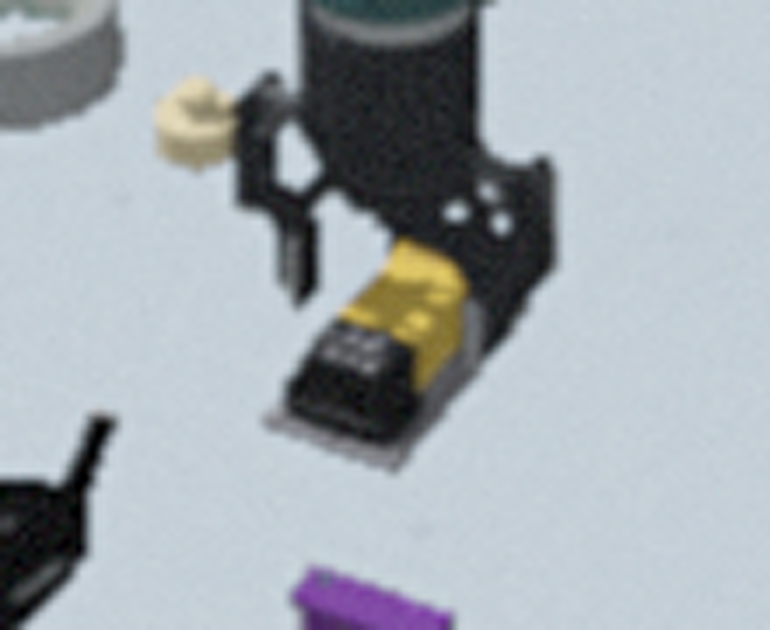

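```bash
python3 -m jog '[[0,0,0.02,0,0.9],[0,0,0.05,0,0.9],[0,0,0.09,0,0.9],[0,0,0.13,0,0.9],[0,0,0.16,0,0.9],[0,0,0.16,0,0.9],[0,0,0.16,0,0.9],[0,0,0.16,0,0.9]]'
python3 - <<'E'
from h import *
snap('wrist','w18');snap('scene','s18');s=r.observe();print(s['position'],s['force'])
crop('w18','w18c',(220,90,340,290),3)
crop('s18','s18c',(230,190,340,280),7)
E
```

```text
clock: 14.0
position: [0.5206, 0.1617, 0.1754]
tcp_rot: [-2.094, -2.341, 0.001]
force: [0.5, -0.3, -0.1]
grip_width: 0.898
[0.52013517 0.16138817 0.17439438] [-0.16174921  0.21535774  0.83830247]
```

View pics/w18c.png

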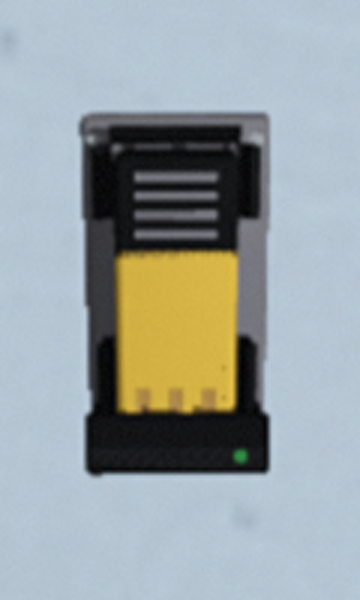

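View pics/s18c.png

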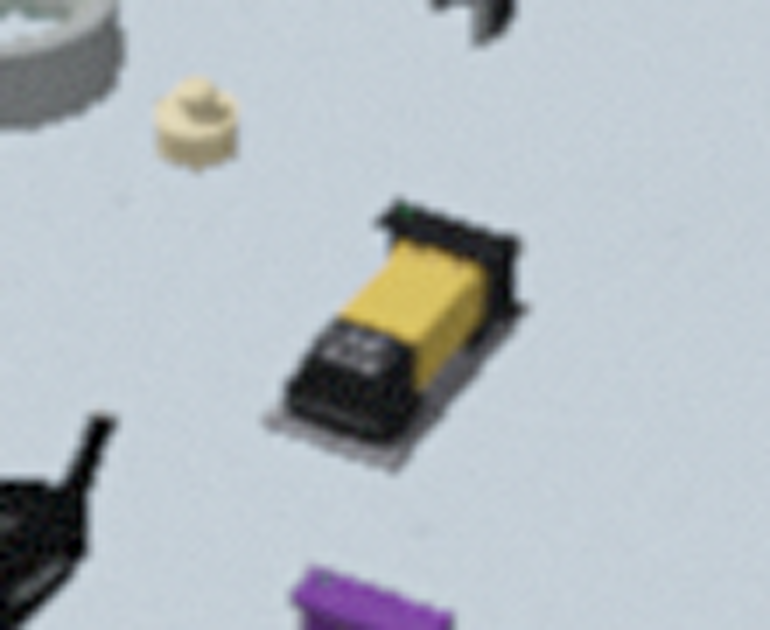

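Run:
```python
from h import *
d=np.load('pics/w18.npz')['im'][120:240,240:310]
d=np.clip(d.astype(float)*1.6,0,255).astype(np.uint8)
cv2.imwrite('pics/w18d.png',cv2.resize(d,None,fx=5,fy=5,interpolation=cv2.INTER_CUBIC)[:,:,::-1])
```

```text
(no output)
```

View pics/w18d.png

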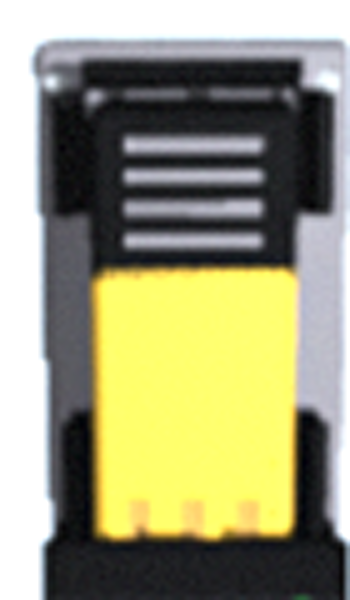

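Run:
```python
from h import *
g=lambda c:(240+c[0]/5-.4,120+c[1]/5-.4)
for a in (6,6.5):
  a=np.radians(a);D=np.array([np.sin(a),-np.cos(a),0]);Y=np.array([np.cos(a),np.sin(a),0])
  for n,c,z,ref in [('plate-x',(193,43),.008,-57),('lip in',(195,540),.047,38),('rib1',(193,145),.038,-37.3),('rib2',(193,177),.038,-31.3),('rib3',(193,208),.038,-25.4),('rib4',(193,240),.038,-19.3),('border',(193,269),.038,-14),('contact',(193,502),.038,34.7),('sideL',(95,400),.038,0),('sideR',(297,400),.038,0),('sideLb',(95,285),.038,0),('sideRb',(297,285),.038,0),('guideL',(92,425),.02,0),('guideR',(303,425),.02,0),('lipL',(45,545),.047,0),('lipR',(350,545),.047,0)]:
    P=p2w('w18',g(c),z)-C;print(n,'x-ref %.1f y %.1f'%((P@D)*1e3-ref,(P@Y)*1e3))
```

```text
plate-x x-ref 0.0 y -0.9
lip in x-ref -1.6 y 0.1
rib1 x-ref -2.3 y -0.8
rib2 x-ref -2.3 y -0.8
rib3 x-ref -2.3 y -0.7
rib4 x-ref -2.3 y -0.7
border x-ref -1.9 y -0.6
contact x-ref -2.9 y -0.3
sideL x-ref 10.5 y -19.8
sideR x-ref 10.2 y 20.1
sideLb x-ref -12.6 y -19.6
sideRb x-ref -12.9 y 19.5
guideL x-ref 21.3 y -21.7
guideR x-ref 21.0 y 22.9
lipL x-ref 37.7 y -29.4
lipR x-ref 37.2 y 30.6
plate-x x-ref -0.0 y -0.4
lip in x-ref -1.6 y -0.2
rib1 x-ref -2.4 y -0.5
rib2 x-ref -2.3 y -0.5
rib3 x-ref -2.3 y -0.5
rib4 x-ref -2.3 y -0.5
border x-ref -1.9 y -0.5
contact x-ref -2.9 y -0.6
sideL x-ref 10.3 y -19.9
sideR x-ref 10.4 y 20.0
sideLb x-ref -12.8 y -19.4
sideRb x-ref -12.8 y 19.6
guideL x-ref 21.1 y -21.9
guideR x-ref 21.2 y 22.7
lipL x-ref 37.4 y -29.7
lipR x-ref 37.5 y 30.3
```

Run:
```python
from h import *
a=np.radians(6.3);D=np.array([np.sin(a),-np.cos(a),0]);Y=np.array([np.cos(a),np.sin(a),0]);Z=np.array([0,0,1.])
d=np.load('pics/s18.npz')['im'][190:280,230:340]
out=[]
for lift in(0,.005):
    im=cv2.resize(d,None,fx=7,fy=7,interpolation=cv2.INTER_CUBIC)[150:470,180:560].copy()
    th=lift/.09;X=D*np.cos(th)-Z*np.sin(th);ZZ=D*np.sin(th)+Z*np.cos(th)
    O=C+D*-.0015+Z*(.008+.045*np.sin(th))
    def L(p,q,col,M=None):
        f=(lambda v:O+X*v[0]+Y*v[1]+ZZ*v[2]) if M is None else (lambda v:C+D*v[0]+Y*v[1]+Z*v[2])
        u=w2p('s18',[f(np.array(p)/1e3),f(np.array(q)/1e3)]);u=((u-[230,190]+.5)*7-[180,150]).astype(int)
        cv2.line(im,tuple(map(int,u[0])),tuple(map(int,u[1])),col,1,cv2.LINE_AA)
    for s in(-20,20):
        L((-45,s,30),(37,s,30),(255,0,0))
    L((-45,-20,30),(-45,20,30),(255,0,0));L((-14,-20,30),(-14,20,30),(255,0,0));L((-14,-20,0),(-14,-20,30),(255,0,0))
    for p,q in[((-57,-33,8),(-57,33,8)),((-57,-33,8),(67,-33,8)),((38,-31,47),(38,31,47))]: L(p,q,(0,255,0),1)
    out.append(im)
cv2.imwrite('pics/ov.png',np.hstack(out)[:,:,::-1])
```

```text
(no output)
```

View pics/ov.png

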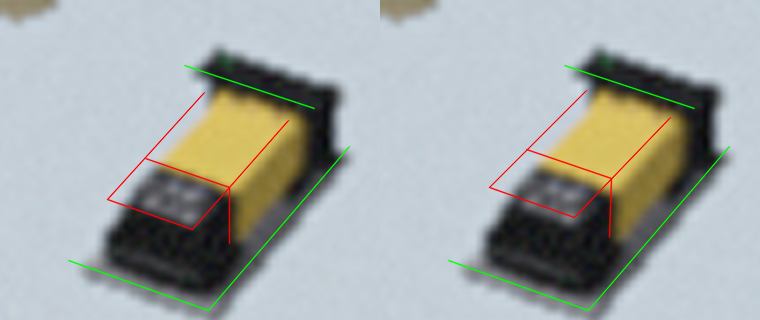

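```bash
python3 -m jog '[[-0.0015,0.027,0,0,0],[-0.0015,0.027,-0.03,0,0],[-0.0015,0.027,-0.06,0,0],[-0.0015,0.027,-0.09,0,0],[-0.0015,0.027,-0.11,0,0],[-0.0015,0.027,-0.122,0,0],[-0.0015,0.027,-0.128,0,0],[-0.0015,0.027,-0.131,0,0],[-0.0015,0.027,-0.131,0,0],[-0.0015,0.027,-0.131,0,0]]'
python3 - <<'E'
from h import *
snap('scene','s19');s=r.observe();print(s['position'],s['force'],s['grip_width'])
crop('s19','s19c',(230,190,340,280),7)
E
```

```text
clock: 14.93
position: [0.5205, 0.1887, 0.0455]
tcp_rot: [2.094, 2.341, 0.002]
force: [0.5, 0.1, -0.0]
grip_width: -0.003
[0.52059883 0.1887541  0.04573774] [ 0.86193547  0.60192241 -0.21148261] 0.004823824787160409
```

View pics/s19c.png

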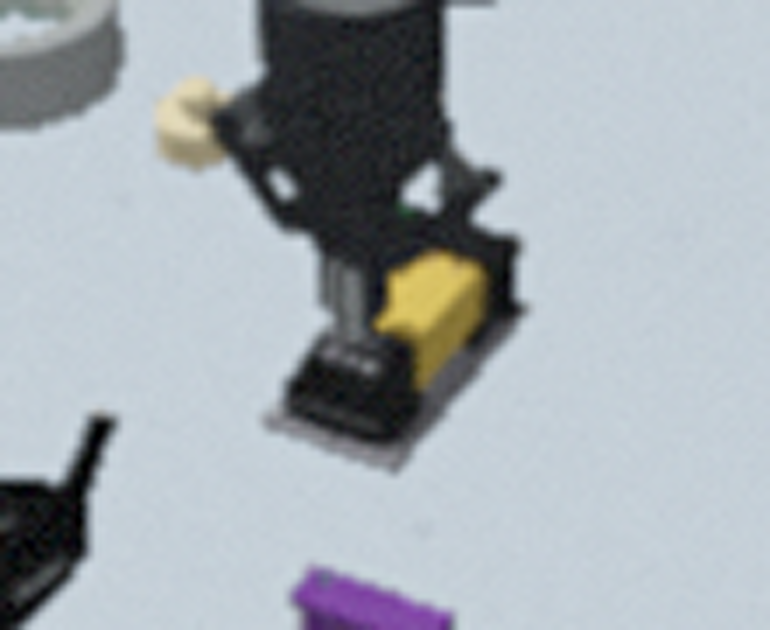

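Not touching yet at z = 45.5 mm; now I press down gently and note where contact occurs.

```bash
python3 -m jog '[[0,0,-0.003,0,0],[0,0,-0.005,0,0],[0,0,-0.005,0,0],[0,0,-0.005,0,0]]'; python3 -m jog '[[0,0,-0.001,0,0],[0,0,-0.002,0,0],[0,0,-0.003,0,0],[0,0,-0.004,0,0],[0,0,-0.004,0,0]]'
```

```text
clock: 15.32
position: [0.5198, 0.1886, 0.0399]
tcp_rot: [-2.095, -2.341, -0.0]
force: [-0.7, -0.6, 0.1]
grip_width: 0.003
clock: 15.73
position: [0.52, 0.1887, 0.038]
tcp_rot: [-2.095, -2.34, -0.002]
force: [-4.7, -0.7, 21.7]
grip_width: -0.001
```

```bash
python3 -m jog '[[0,0,0.005,0,0],[0,0,0.03,0,0],[0,0,0.07,0,0],[0,-0.025,0.11,0,0],[0,-0.025,0.14,0,0.5],[0,-0.025,0.14,0,0.9],[0,-0.025,0.14,0,0.9],[0,-0.025,0.14,0,0.9],[0,-0.025,0.14,0,0.9],[0,-0.025,0.14,0,0.9]]'
python3 - <<'E'
from h import *
snap('wrist','w20');s=r.observe();print(s['position'],s['force'],s['clock'])
d=np.load('pics/w20.npz')['im'][120:250,230:330]
d=np.clip(d.astype(float)*1.5,0,255).astype(np.uint8)
cv2.imwrite('pics/w20d.png',cv2.resize(d,None,fx=4.5,fy=4.5,interpolation=cv2.INTER_CUBIC)[:,:,::-1])
E
```

```text
clock: 16.57
position: [0.5188, 0.1637, 0.1743]
tcp_rot: [-2.093, -2.341, 0.004]
force: [-1.5, 0.2, -1.0]
grip_width: 0.847
[0.51893448 0.16360914 0.17444322] [ 2.75131059e-04 -5.92777745e-01 -1.18354579e+00] 16.6167
```

View pics/w20d.png

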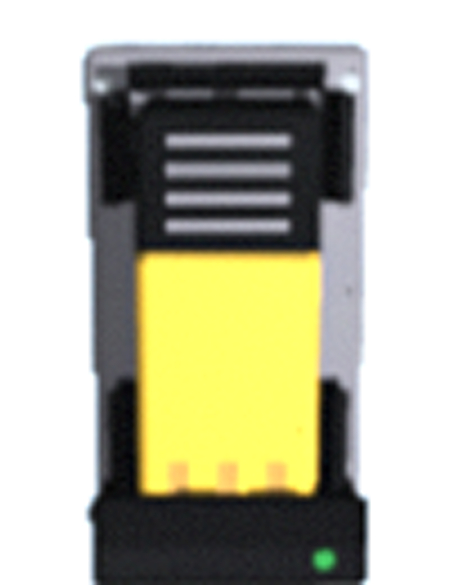

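View pics/w20.png

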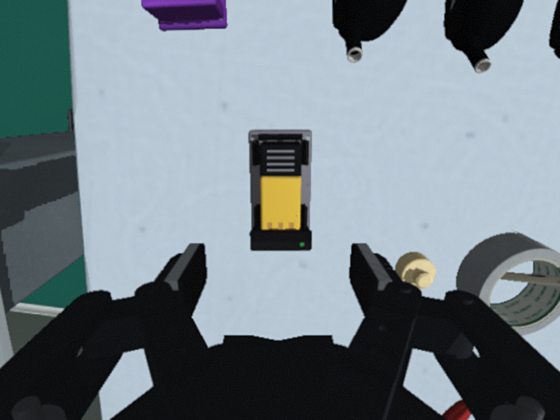

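The pack sits between the guides with its nose under the lip, and the gripper is clear of everything. I'm handing in.

Run:
```python
from rig import r
print(r.sign_off())
```

```text
the job is handed in; nothing more can be done
None
```

The battery pack is in the charging cradle, lying flat with its brass-contact end under the lip. I handed the job in at about 16.6 s of the 48 s allowed. No verdict came back.

**How it was done:** The moves could not tilt the tool. So I gripped the pack across its middle and pressed its black end on top of the cradle's end wall until it had turned about 0.34 rad in the pads, nose down. I then brought it over the pocket and slid the nose under the lip. After that I rocked the black end down, easing off once for each of two stalls on the floor. I released it there and pressed lightly on the black end.

**Last checks:**
- **Position:** in the wrist picture after release, the pack is about 1.5 to 2.3 mm towards the black end along x and under 1 mm off along y. The limit is 4 mm.
- **Flatness:** shut fingertips met the top of the black end at about 38 to 39 mm, where a flat pack's top would be 38 mm. The press reached about 22 N.
- **At hand-in:** the gripper was open, about 0.17 m above the table and touching nothing.
- **Other objects:** I never touched the sanding block, brass weight or club head. I did not measure their final positions.

**Check that disagreed:** the scene camera's overlay sat about 2 pixels off. It could not tell a flat pack from one raised 5 mm at the black end, which is why I did the fingertip check.

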